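# Put the setting mandrel back into its storage stand under the keeper fork

## Robot

A 6-joint arm with a two-finger parallel gripper is mounted at the origin on a cart in front of the work surface, level with it; the furniture and walls round the work are solid. World frame = base frame: x ahead of the robot, y to its left, z up, the work surface at z = 0. Lengths are in m, angles in rad, forces in N, time in s.
With the tool pointing down it reaches from about 0.25 to 0.725 m from the base axis. Payload 4 kg.
Tool frame: the origin (TCP) lies at the very end of the fingers, on their centre line; the grasp point (between the pads) lies behind it (env.grip_depth is the z of the grasp point in the tool frame, in m); z points along the fingers, y is the line along which they close (so a half turn about z gives the same grasp; the last joint's range is limited). The gripper opens to 85 mm and grips with 20 to 120 N. Pads are 22 mm wide; open, the fingers measure 114 mm over their backs; the gripper's body (76 mm by 85 mm) begins 54 mm behind the grasp point. The pads swing forward as they close: fully open they stand 13 mm farther back than shut.
Start: joints at [-1.248, 0.241, 0.005, 1.335, 0, 1.571], TCP at [0.159, -0.474, 0.201] pointing down, gripper open.
Joint ranges: [-2.72, 2.72], [-1.05, 1.87], [-1.09, 1.28], [-1.99, 2.15], [-1.42, 1.44], [-3.14, 3.14]. Speed limits (rad/s): [2.79, 2.79, 3.14, 3.14, 3.14, 3.14].

## Interface

Orientations are given as [roll, pitch, yaw] about the fixed x, y, z axes, in that order (R = Rz(yaw) Ry(pitch) Rx(roll)).
In Python, from bench import env, optics gives the robot as it stands. The module is installed in compiled form; this text tells all that it offers.
- The arm moves only by the tool move_arm, never from a script. Its argument "commands" is a list of rows, each a list of 7 numbers: the gripper command: -1 is fully open, 1 is shut, values between are in proportion, then the shift along the world's x, y, z in m, then the turn, a rotation vector about the world's x, y, z in degrees. In form: [[claw, dx, dy, dz, wx, wy, wz], ...]. A call has 1 to 8 rows; each row is the pose to reach, as a shift and turn from the pose commanded when the call began; what a row does not reach only later rows make up. A row lasts 1/12 s, in which the tool goes at most 41.7 mm and 7.16 degrees, less where a joint would pass 70% of its speed; a pose out of reach is approached as far as the arm can. A call with a gripper value outside its range is refused whole. The fingers move at their own pace and stop on an object; "newtons" is the grip in N (left out, the last holds). Time passes only in rows, so rows that repeat a pose let the fingers close. It gives the time, the measured TCP pose, the force, the opening and the grip force at its end, in the units of the state.
- env.get_obs(): the state, without advancing time (a new reading comes with each control period).
- optics.camera(name): name is "side" or "top" or "wrist"; returns a dict with "pixels" (400x640x3 uint8, red, green, blue), "fx", "fy", "cx", "cy" (pixels), "k1" (the pictures are not rectified: a ray, as slopes to the right and down, at radius r is drawn at 1 + k1 r^2 times it, then the intrinsics apply), "pose" (4x4, takes a point from camera to world coordinates); the wrist camera has in their place "tool_from_camera" (4x4, takes a point from camera to tool coordinates, whose origin is the TCP and whose axes are the flange's). Camera axes: x right, y down, z forward; pixel columns grow to the right and rows downward; lengths in m; the calibration is good to about 2 mm. A picture is of the moment at which its call begins: read the wrist's pose just before it. There is no depth.
- env.sign_off(): hands the job in; it is judged then, once.
The state is a dict: "clock": time; "q": joint angles; "dq": joint speeds; "tau": joint torques, N m; "ee_pos": TCP position; "ee_rot": TCP orientation; "ft_force": force on the tool from outside, world axes, zero at the start; "moment": the same for the moment, N m; "grip_width": finger opening in m; "grasp_force": force on a finger pad.
Only numpy, scipy, OpenCV 4.12 (cv2) and the standard library are available. Lean on these libraries where they do the work, as an engineer would, in place of code of your own. Each camera call takes 0.05 s, during which the arm holds its last target. There are 200 camera calls.

## Task

Take the orange dust cover off the storage stand and lay it flat on the bench, knob up, well clear of the stand. Then put the steel mandrel back into the stand: its thick foot is too wide for the fork above the bore, so slip the foot under the fork at a tilt, straighten it so the slim stem swings into the fork's slot, and set it down fully home in the seat, standing upright; do not force it, do not let it topple, and do not shift the bush, bolt and gear standing nearby.

Things in the scene. Friction and masses are not known exactly. Their poses are not given: they have to be found in the camera images.
- stand: grey storage stand fixed to the bench: block 84 (x) x 76 (y) x 54 mm high with a vertical bore and, held by a post behind the bore (x 30 to 42 mm), a steel fork above it; front and sides between block and fork are open. Origin on the bench under the bore axis; its own -x is its front (it faces to the robot's right, or half right and half towards the robot), z up
- stand_mouth (a point): centre of the bore's mouth, 54 mm above the bench, axes of the stand. The bore is stepped: 50 mm wide from the mouth to 36 mm deep, then a seat 36 mm wide to 46 mm deep; 2 mm chamfers
- stand_seat (a point): centre of the seat's flat floor, 8 mm above the bench, 46 mm below the mouth; axes of the stand
- stand_fork (a point): point on the bore axis at the fork's underside, 50 mm above the mouth, axes of the stand. Fork: flat plate 6 mm thick, x -14 to +42, y -36 to +36 mm, slot 20 mm wide (y -10 to +10) open to the front, closed at x = +18. The mandrel's foot (30 wide, 60 tall) gets under it into the bore only leaning over 22 degrees, top to the front; at 34 degrees it has about 4 mm of room
- cover: orange plastic dust cover, a cap 68 (x) x 84 (y) x 11 mm with a black round knob 24 mm wide and 32 mm tall on its centre (knob from z 11 to 43 mm); origin at the centre of its underside, z up; at the start it sits loosely over the fork (hangs 2 mm below the plate, 3 mm play each way); 0.1 kg
- mandrel: steel setting mandrel, 170 mm tall, standing loose on the bench at the start; origin at the centre of its foot's underside, z along its axis to the head. Foot 30 mm in diameter, z 0 to 60 mm; slim stem 12 mm in diameter, z 60 to 132 mm; square brass head 22 x 22 mm (flats across its x and y), z 132 to 170 mm, to be gripped across two flats; about 0.28 kg
- mandrel_head (a point): centre of the mandrel's square head, 151 mm above its underside
- bush: brass flanged bush 48 mm wide, 30 mm tall, bystander
- bolt: steel hex bolt standing on its head, 71 mm tall, bystander
- gear: dark spur gear 56 mm wide, 24 mm tall, bystander

How it is judged:
On the way:
1. the cover is off the stand and lies flat on the bench, knob up, clear of the stand, let go (height (world z) of cover below 0.01 m and angle between cover's own z axis and vertical below 0.1 rad and horizontal distance between cover and stand above 0.1 m and contact force between the fingers and cover below 0.2 N), for 0.2 s.
At the end, for the whole second after the job is handed in: the mandrel stands at rest in the stand's seat: underside within 3 mm of the seat's floor, within 6 mm of the bore axis, upright within 3.4 degrees; the cover lies at rest flat on the bench, knob up, its centre more than 100 mm from the stand's bore axis (z of mandrel in the frame of stand_seat below 0.003 m and horizontal distance between mandrel and stand_seat below 0.006 m and angle between mandrel's own z axis and vertical below 0.06 rad and linear speed of each of mandrel, cover below 0.01 m/s and height (world z) of cover below 0.01 m and angle between cover's own z axis and vertical below 0.1 rad and horizontal distance between cover and stand above 0.1 m); the robot touches nothing.
It fails at once if the mandrel was toppled or laid down (over 69 degrees) (angle between mandrel's own z axis and vertical above 1.2 rad).
It fails at once if the mandrel was forced against the stand (over 80 N) (contact force between mandrel and stand above 80 N).
It fails at once if a bystander was shifted by more than 30 mm (distance of any of bush, bolt, gear from where it was at the start of the episode above 0.03 m).
It also fails if it takes over 58 s, if anything falls off the work surface, if the arm or the gripper's body presses on something with over 40 N, if the wrist force passes 120 N, or if a joint passes its speed limit or range.

## Working session

There is one attempt and no reset: what is moved stays moved. The work goes in short steps, Python scripts to look and compute and a tool call to move; the robot and the scene stay as the last step left them, time stands still between calls to the robot, and variables do not carry over. Pictures are saved under pics/ and viewed, at most 10 in all, crops included, and the job is handed in when it is done.

Besides the shell and the picture viewer there is one more tool, called as name([rows], argument=value, ...), one row to a line, values as JSON. move_arm: Moves the arm, as the interface text tells. Its arguments: {"type":"object","properties":{"commands":{"type":"array","items":{"type":"array","items":{"type":"number"}}},"newtons":{"type":"number"}},"required":["commands"]}

```bash
mkdir -p pics; cat > h.py <<'E'
import numpy as np, cv2
from bench import env, optics
from scipy.spatial.transform import Rotation as R
def cam(n):
    o=env.get_obs(); c=optics.camera(n)
    if 'pose' not in c:
        T=np.eye(4); T[:3,:3]=R.from_euler('xyz',o['ee_rot']).as_matrix() if len(o['ee_rot'])==3 else R.from_quat(o['ee_rot']).as_matrix()
        T[:3,3]=o['ee_pos']; c['pose']=T@c['tool_from_camera']
    return c
def ray(c,u,v):
    K=np.array([[c['fx'],0,c['cx']],[0,c['fy'],c['cy']],[0,0,1.]])
    p=cv2.undistortPoints(np.array([[[u,v]]],float),K,np.array([c['k1'],0,0,0.]))[0,0]
    P=np.asarray(c['pose']); return P[:3,3],P[:3,:3]@np.array([p[0],p[1],1.])
def onz(c,u,v,z):
    o,d=ray(c,u,v); return o+d*(z-o[2])/d[2]
def proj(c,X):
    P=np.asarray(c['pose']); q=P[:3,:3].T@(np.asarray(X,float)-P[:3,3]); a=q[:2]/q[2]; a=a*(1+c['k1']*(a@a))
    return np.array([c['fx']*a[0]+c['cx'],c['fy']*a[1]+c['cy']])
def tri(c1,p1,c2,p2):
    o1,d1=ray(c1,*p1);o2,d2=ray(c2,*p2)
    s=np.linalg.lstsq(np.c_[d1,-d2],o2-o1,rcond=None)[0]
    a=o1+s[0]*d1;b=o2+s[1]*d2
    return (a+b)/2,np.linalg.norm(a-b)
E
python3 - <<'E'
from h import *
import pickle
o=env.get_obs();print(o,env.grip_depth)
for n in('side','top','wrist'):
    c=cam(n);cv2.imwrite(f'pics/{n}0.png',c['pixels'][:,:,::-1]);print(n,np.round(c['pose'],3).tolist(),c['fx'],c['cx'],c['cy'],c['k1'])
    pickle.dump({k:np.asarray(v) for k,v in c.items()},open(n+'0.pkl','wb'))
E
```

```text
{'clock': 0.0, 'q': array([-1.24799948e+00,  2.41403129e-01,  3.72358131e-03,  1.33521381e+00,
        2.61408365e-05,  1.57080053e+00]), 'dq': array([-5.71749044e-05,  8.57191282e-04,  4.97167879e-04,  1.75892723e-03,
       -3.59650581e-04, -1.81894810e-03]), 'tau': array([ 6.96625852e-05, -3.72319829e+01,  2.52406973e+01,  1.69113663e-02,
       -3.53293017e-04, -1.12654057e-06]), 'ee_pos': array([ 0.15839588, -0.47350804,  0.20031771]), 'ee_rot': array([-3.13949562e+00, -2.61319597e-05,  3.22792586e-01]), 'ft_force': array([ 0.97027191, -1.35116295,  0.34832407]), 'moment': array([ 0.0149272 , -0.03981174, -0.00448796]), 'grasp_force': 0.0, 'grip_width': 0.0853854720622646} -0.0187
side [[0.936, -0.137, 0.325, 0.293], [-0.352, -0.416, 0.838, -0.768], [0.021, -0.899, -0.438, 0.498], [0.0, 0.0, 0.0, 1.0]] 410.98525078790243 326.5093237063766 198.46678069049753 -0.10374419508534885
top [[0.015, -0.983, 0.183, 0.407], [-1.0, -0.017, -0.01, -0.054], [0.013, -0.183, -0.983, 0.96], [0.0, 0.0, 0.0, 1.0]] 400.8536912826008 316.2945386955373 202.24186287340672 -0.08591422177183763
wrist [[0.318, -0.901, -0.295, 0.235], [-0.948, -0.303, -0.098, -0.449], [-0.001, 0.311, -0.95, 0.373], [0.0, 0.0, 0.0, 1.0]] 327.74458498809 316.757786015654 195.3615120650953 -0.061085533800096126
```

View pics/top0.png

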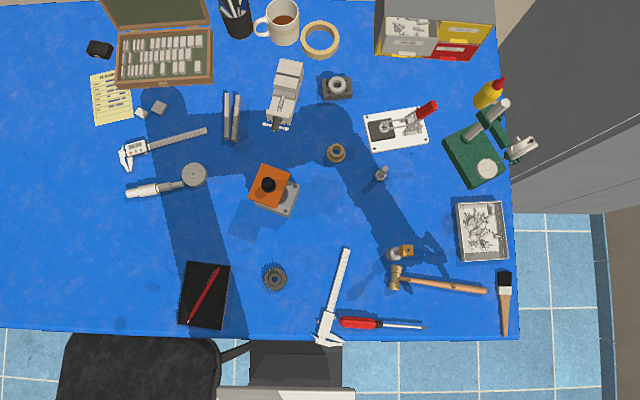

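View pics/side0.png

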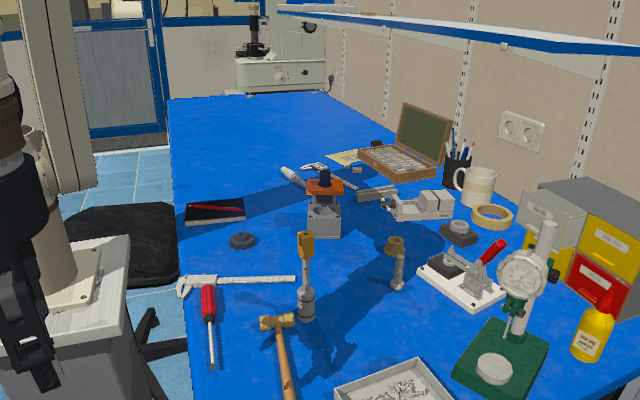

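Top view: orange cover near (270,186), block to its lower right, gear (274,279), bush (336,152), bolt (381,172), mandrel with its head at about (406,250). Side view: mandrel head at (306,245), foot at (307,305), knob at (325,177).

```bash
python3 - <<'E'
from h import *
import pickle
t=pickle.load(open('top0.pkl','rb'));s=pickle.load(open('side0.pkl','rb'))
def blobs(c,lo,hi,box):
    h=cv2.cvtColor(c['pixels'],cv2.COLOR_RGB2HSV); m=cv2.inRange(h,lo,hi); k=np.zeros_like(m);x0,y0,x1,y1=box;k[y0:y1,x0:x1]=m[y0:y1,x0:x1]
    n,l,st,ce=cv2.connectedComponentsWithStats(k); i=1+np.argmax(st[1:,4]); return l==i,st[i],ce[i]
m,st,ce=blobs(t,(5,150,60),(20,255,255),(220,150,320,230))
cn=max(cv2.findContours(m.astype('uint8'),0,2)[0],key=cv2.contourArea); W=np.array([onz(t,*p[0],.113)[:2] for p in cn],np.float32)
r=cv2.minAreaRect(cv2.convexHull(W));print('cover',r,cv2.boxPoints(r).round(3).tolist())
# head
mt,a,ct=blobs(t,(10,100,60),(30,255,255),(400,240,416,262));ms,b,cs=blobs(s,(10,100,60),(30,255,255),(295,228,320,265))
print('head',a,ct,b,cs,tri(t,ct,s,cs))
for n,(u,v),z in[('gear',(274,279),.02),('bush',(336,153),.03),('bolt',(382,170),.06)]: print(n,onz(t,u,v,z))
for n,(u,v) in [('t',(256,30))]:pass
def crop(c,b,n,f): x0,y0,x1,y1=b; return cv2.resize(c['pixels'][y0:y1,x0:x1,::-1],None,fx=f,fy=f,interpolation=2)
A=crop(t,(235,155,315,230),'',5);B=crop(t,(365,235,445,310),'',5)
C=crop(s,(285,155,365,245),'',5);
cv2.imwrite('pics/crop1.png',np.hstack([A,B]))
E
```

```text
cover ((0.6002958416938782, 0.040799375623464584), (0.06851432472467422, 0.08364053070545197), 70.29057312011719) [[0.5490000247955322, 0.023000000044703484], [0.628000020980835, -0.006000000052154064], [0.6510000228881836, 0.05900000035762787], [0.5720000267028809, 0.08699999749660492]]
head [400 245  13  11 135] [406.04444444 250.12592593] [298 230  16  30 412] [305.49757282 244.44174757] (array([ 0.46186105, -0.246056  ,  0.15013673]), np.float64(0.0007312544933029166))
gear [0.39999856 0.03092212 0.02      ]
bush [ 0.70221928 -0.10978639  0.03      ]
bolt [ 0.65367336 -0.21558748  0.06      ]
```

View pics/crop1.png

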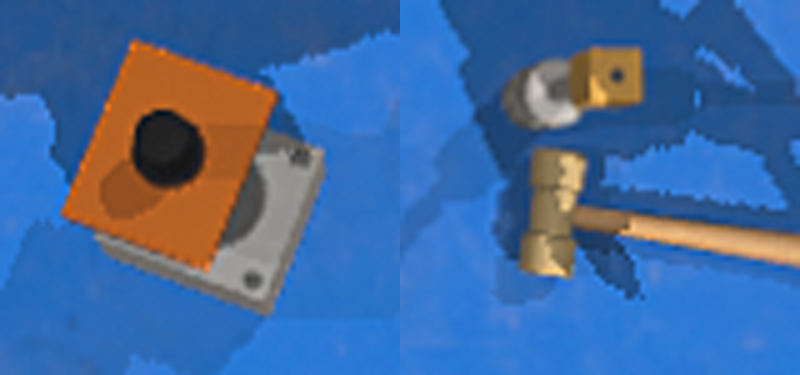

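move_arm([
  [-1,0,0,0.04,0,0,0],
  [-1,0.03,0.03,0.08,0,0,-4],
  [-1,0.055,0.06,0.1,0,0,-9],
  [-1,0.08,0.09,0.1,0,0,-15],
  [-1,0.105,0.12,0.1,0,0,-21],
  [-1,0.13,0.15,0.1,0,0,-27],
  [-1,0.155,0.18,0.1,0,0,-33],
  [-1,0.18,0.21,0.1,0,0,-38],
])

```text
clock: 0.82
ee_pos: [0.3271, -0.2776, 0.3012]
ee_rot: [3.141, -0.0, -0.338]
ft_force: [1.3, -0.1, -1.1]
grip_width: 0.0857
grasp_force: 0.0
```

move_arm([
  [-1,0.025,0.03,0,0,0,0],
  [-1,0.05,0.06,0,0,0,0],
  [-1,0.075,0.09,0,0,0,0],
  [-1,0.1,0.12,0,0,0,0],
  [-1,0.13,0.15,-0.01,0,0,0],
  [-1,0.16,0.18,-0.02,0,0,0],
  [-1,0.185,0.21,-0.03,0,0,0],
  [-1,0.21,0.24,-0.03,0,0,0],
])

```text
clock: 1.48
ee_pos: [0.4931, -0.1306, 0.2734]
ee_rot: [-3.112, 0.004, -0.277]
ft_force: [-0.1, -0.5, 0.2]
grip_width: 0.0854
grasp_force: 0.0
```

move_arm([
  [-1,0.02,0.03,-0.01,0,0,0],
  [-1,0.04,0.055,-0.02,0,0,0],
  [-1,0.05,0.065,-0.02,0,0,0],
  [-1,0.05,0.065,-0.02,0,0,0],
  [-1,0.05,0.065,-0.02,0,0,0],
])

```text
clock: 1.9
ee_pos: [0.5349, -0.1017, 0.2551]
ee_rot: [-3.083, 0.002, -0.223]
ft_force: [0.9, -0.8, 0.3]
grip_width: 0.0855
grasp_force: 0.0
```

```bash
python3 - <<'E'
from h import *
import pickle
o=env.get_obs();print(o['clock'],o['ee_pos'],np.degrees(o['ee_rot']),o['q'])
c=cam('wrist');cv2.imwrite('pics/w1.png',c['pixels'][:,:,::-1])
pickle.dump({k:np.asarray(v) for k,v in c.items()},open('w1.pkl','wb'))
print(proj(c,[.6,.041,.145]))
E
```

```text
1.9 [ 0.53488499 -0.10172177  0.25507333] [-1.76618365e+02  1.29929117e-01 -1.27802475e+01] [-0.22407853  0.31780405  0.24675311  1.50207341  0.05901831  3.14056974]
[153.67379144 146.26163892]
```

View pics/w1.png

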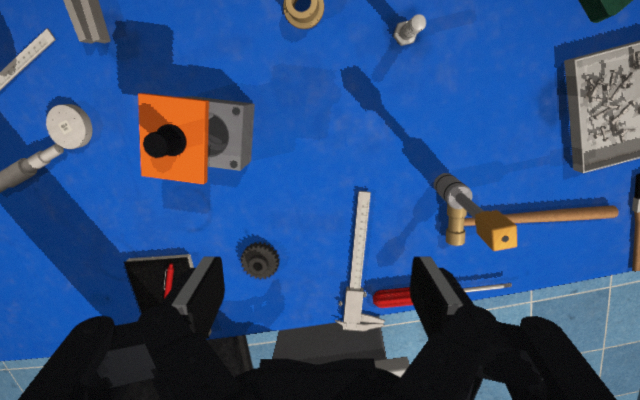

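Wrist view: cover at (172,140) with knob at (164,141), gear (259,257), mandrel head (500,236). Joint 6 hit its limit, so I turn the tool half a turn the other way (same grasp).

move_arm([
  [-1,0,0,0,0,0,7],
  [-1,0,0,0,0,0,14],
  [-1,0,0,0,0,0,21],
  [-1,0,0,0,0,0,28],
  [-1,0,0,0,0,0,35],
  [-1,0,0,0,0,0,42],
  [-1,0,0,0,0,0,49],
  [-1,0,0,0,0,0,56],
])

```text
clock: 2.62
ee_pos: [0.5343, -0.1022, 0.2563]
ee_rot: [-3.084, 0.001, 0.759]
ft_force: [-0.7, 0.3, -0.4]
grip_width: 0.0855
grasp_force: 0.0
```

move_arm([
  [-1,0,0,0,0,0,7],
  [-1,0,0,0,0,0,14],
  [-1,0,0,0,0,0,21],
  [-1,0,0,0,0,0,28],
  [-1,0,0,0,0,0,35],
  [-1,0,0,0,0,0,42],
  [-1,0,0,0,0,0,49],
  [-1,0,0,0,0,0,56],
])

```text
clock: 3.28
ee_pos: [0.5343, -0.1022, 0.2563]
ee_rot: [-3.083, 0.002, 1.737]
ft_force: [0.0, 0.3, 0.4]
grip_width: 0.0854
grasp_force: 0.0
```

move_arm([
  [-1,0,0,0,0,0,7],
  [-1,0,0,0,0,0,14],
  [-1,0,0,0,0,0,21],
  [-1,0,0,0,0,0,28],
  [-1,0,0,0,0,0,35],
  [-1,0,0,0,0,0,42],
  [-1,0,0,0,0,0,49],
  [-1,0,0,0,0,0,56],
])

```text
clock: 3.95
ee_pos: [0.5343, -0.1021, 0.2563]
ee_rot: [-3.082, 0.003, 2.714]
ft_force: [1.0, 0.6, -0.0]
grip_width: 0.0851
grasp_force: 0.0
```

move_arm([
  [-1,0,0,0,0,0,6],
  [-1,0,0,0,0,0,12],
  [-1,0,0,0,0,0,12],
  [-1,0,0,0,0,0,12],
])

```text
clock: 4.28
ee_pos: [0.5344, -0.1019, 0.2561]
ee_rot: [-3.082, 0.003, 2.915]
ft_force: [0.2, -0.2, 0.5]
grip_width: 0.0851
grasp_force: 0.0
```

```bash
python3 - <<'E'
from h import *
import pickle
o=env.get_obs();print(o['clock'],o['ee_pos'],np.degrees(o['ee_rot']),o['q'])
c=cam('wrist');cv2.imwrite('pics/w2.png',c['pixels'][:,:,::-1])
pickle.dump({k:np.asarray(v) for k,v in c.items()},open('w2.pkl','wb'))
print(proj(c,[.6,.041,.145]))
h=cv2.cvtColor(c['pixels'],cv2.COLOR_RGB2HSV);m=cv2.inRange(h,(3,150,60),(20,255,255))
cn=max(cv2.findContours(m,0,2)[0],key=cv2.contourArea); W=np.array([onz(c,*p[0],.113)[:2] for p in cn],np.float32)
print(cv2.boundingRect(cn)); r=cv2.minAreaRect(W);print(r)
E
```

```text
4.2833 [ 0.53439476 -0.10191001  0.25611477] [-1.76594801e+02  1.70017074e-01  1.67032820e+02] [-0.15197414  0.31595545  0.24681939  1.50312077 -0.05948797  0.0744775 ]
[492.36024928 217.0216651 ]
(434, 159, 88, 88)
((0.5987613797187805, 0.03880011662840843), (0.07109763473272324, 0.08511828631162643), 70.43340301513672)
```

View pics/w2.png

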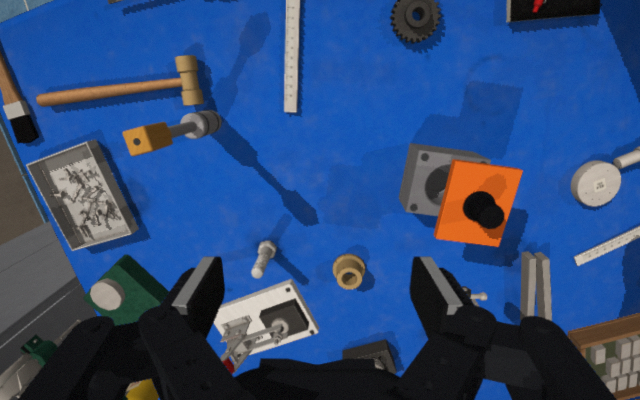

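Wrist view: cover top around (478,203), knob at (486,212), block front visible at (440,180). Cover measured at (0.599,0.039–0.041), yaw 70.4°. Moving over the knob and down.

move_arm([
  [-1,0.015,0.033,0,1,0,-2],
  [-1,0.03,0.066,0,2,-0.5,-4],
  [-1,0.045,0.1,0,3,-0.8,-6],
  [-1,0.057,0.125,0,3.3,-0.8,-6.5],
  [-1,0.065,0.142,-0.02,3.3,-0.8,-6.5],
  [-1,0.065,0.142,-0.05,3.3,-0.8,-6.5],
  [-1,0.065,0.142,-0.08,3.3,-0.8,-6.5],
  [-1,0.065,0.142,-0.08,3.3,-0.8,-6.5],
])

```text
clock: 5.0
ee_pos: [0.5953, 0.0407, 0.1682]
ee_rot: [-3.136, -0.013, 2.804]
ft_force: [-1.3, -0.7, -0.8]
grip_width: 0.0855
grasp_force: 0.0
```

move_arm([
  [-1,0,0,0,0,0,0],
  [-1,0,0,0,0,0,0],
])

```text
clock: 5.17
ee_pos: [0.6007, 0.0404, 0.1769]
ee_rot: [3.141, 0.001, 2.804]
ft_force: [1.3, 0.4, 0.3]
grip_width: 0.0855
grasp_force: 0.0
```

move_arm([
  [-1,-0.001,0,-0.03,0,0,0],
  [-1,-0.001,0,-0.058,0,0,0],
  [-1,-0.001,0,-0.058,0,0,0],
  [0.3,-0.001,0,-0.058,0,0,0],
  [1,-0.001,0,-0.058,0,0,0],
  [1,-0.001,0,-0.058,0,0,0],
  [1,-0.001,0,-0.058,0,0,0],
  [1,-0.001,0,-0.058,0,0,0],
], newtons=40)

```text
clock: 5.83
ee_pos: [0.5999, 0.0407, 0.1189]
ee_rot: [3.141, 0.002, 2.805]
ft_force: [0.4, 0.5, 0.2]
grip_width: 0.0256
grasp_force: 0.0
```

move_arm([
  [1,0,0,0,0,0,0],
  [1,0,0,0,0,0,0],
  [1,0,0,0,0,0,0],
  [1,0,0,0,0,0,0],
])

```text
clock: 6.17
ee_pos: [0.5987, 0.0407, 0.1171]
ee_rot: [-3.141, -0.001, 2.806]
ft_force: [0.8, 0.4, -0.4]
grip_width: -0.0001
grasp_force: 0.0
```

```bash
python3 - <<'E'
from h import *
o=env.get_obs();print(o['clock'],o['ee_pos'],np.degrees(o['ee_rot']),o['q'],o['grip_width'],o['grasp_force'])
t=cam('top');s=cam('side')
f=lambda c,b:cv2.resize(c['pixels'][b[1]:b[3],b[0]:b[2],::-1],(400,400),interpolation=2)
cv2.imwrite('pics/v3.png',np.hstack([f(t,(220,130,340,250)),f(s,(260,130,380,250))]))
E
```

```text
6.1667 [0.59874919 0.04072745 0.11707198] [-1.79990137e+02 -5.91315849e-02  1.60746501e+02] [6.77788411e-02 4.84257409e-01 1.38266817e-01 1.22582241e+00
 2.47222743e-04 4.03815585e-01] -0.0001386161743871804 0.0
```

View pics/v3.png

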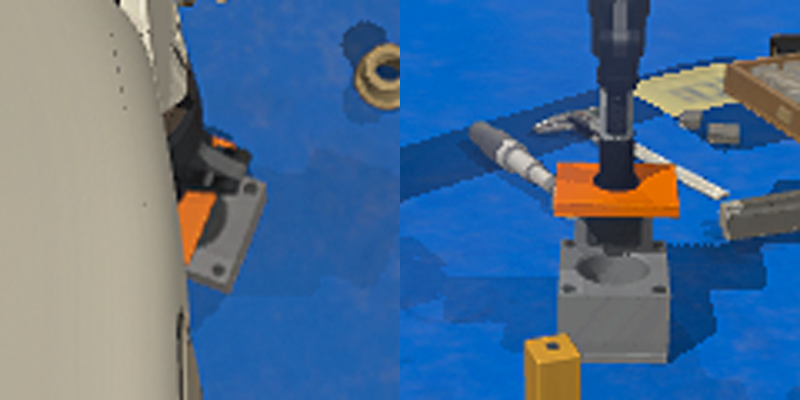

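Crop: fingers seem shut above/near the knob (615,165) with the cover still seated; the grip missed. I check where the TCP projects in these views.

```bash
python3 - <<'E'
from h import *
o=env.get_obs();e=o['ee_pos']
t=cam('top');s=cam('side');w=cam('wrist')
f=lambda c,b:cv2.resize(c['pixels'][b[1]:b[3],b[0]:b[2],::-1],(400,300),interpolation=2)
im=[]
for c,b in((s,(285,150,365,210)),(w,(0,0,640,400)),(t,(250,150,330,210))):
    a=f(c,b).copy()
    for X,col in((e,(0,255,0)),(e+[0,0,.0187],(0,255,255)),([.6,.041,.145],(0,0,255)),([.6,.041,.113],(255,0,255))):
        p=proj(c,X);print(p.round(1));q=((p-b[:2])*[400/(b[2]-b[0]),300/(b[3]-b[1])]).astype(int);cv2.circle(a,tuple(map(int,q)),3,col,1)
    im.append(a)
cv2.imwrite('pics/v4.png',np.vstack([np.hstack(im[:2]),np.hstack([im[2],np.zeros_like(im[2])])]))
E
```

```text
[323.8 182.7]
[324.  175.2]
[324.5 171.3]
[324.3 184.2]
[317.6 232.5]
[317.7 247.5]
[319.  258.2]
[318.7 231.4]
[268.4 185.5]
[267.5 183.6]
[266.9 182. ]
[268.5 185.4]
```

View pics/v4.png

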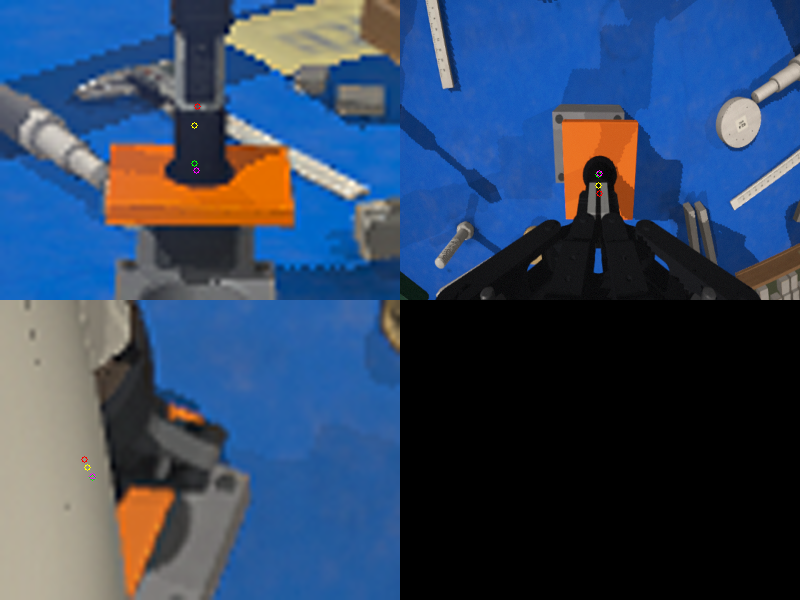

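The shut fingers seem to run into the knob (red mark, its top, at the fingers' visible end) without any force. I reopen and close in steps while watching width and force.

move_arm([
  [-1,0,0,0,0,0,0],
  [-1,0,0,0,0,0,0],
  [-1,0,0,0,0,0,0],
  [-1,0,0,0,0,0,0],
  [-1,0,0,0,0,0,0],
  [-1,0,0,0,0,0,0],
])

```text
clock: 6.92
ee_pos: [0.5988, 0.0407, 0.1171]
ee_rot: [-3.141, -0.001, 2.805]
ft_force: [-0.5, -0.4, 0.1]
grip_width: 0.0721
grasp_force: 0.0
```

move_arm([
  [0.2,0,0,0,0,0,0],
  [0.2,0,0,0,0,0,0],
  [0.2,0,0,0,0,0,0],
  [0.2,0,0,0,0,0,0],
  [0.2,0,0,0,0,0,0],
  [0.2,0,0,0,0,0,0],
])

```text
clock: 7.42
ee_pos: [0.5988, 0.0407, 0.1171]
ee_rot: [-3.141, -0.001, 2.806]
ft_force: [-0.7, -0.3, 0.6]
grip_width: 0.0343
grasp_force: 0.0
```

move_arm([
  [0.5,0,0,0,0,0,0],
  [0.5,0,0,0,0,0,0],
  [0.5,0,0,0,0,0,0],
])

```text
clock: 7.67
ee_pos: [0.5988, 0.0407, 0.1171]
ee_rot: [-3.141, -0.001, 2.806]
ft_force: [-0.3, -1.0, -0.5]
grip_width: 0.0214
grasp_force: 0.0
```

```bash
python3 - <<'E'
from h import *
o=env.get_obs();print(o)
w=cam('wrist');t=cam('top');s=cam('side')
f=lambda c,b:cv2.resize(c['pixels'][b[1]:b[3],b[0]:b[2],::-1],(400,300),interpolation=2)
cv2.imwrite('pics/v5.png',np.hstack([f(s,(285,150,365,210)),f(w,(220,150,420,300))]))
E
```

```text
{'clock': 7.6667, 'q': array([6.77562132e-02, 4.84238426e-01, 1.38287168e-01, 1.22570348e+00,
       2.05042313e-04, 4.03780914e-01]), 'dq': array([-0.00214808,  0.00098461,  0.0001119 , -0.00093811, -0.00018873,
       -0.00058624]), 'tau': array([-2.40891946e-03, -4.78421009e+01,  2.44991201e+01,  8.14352534e-03,
        2.18730388e-04,  7.12000059e-06]), 'ee_pos': array([0.59881641, 0.0407043 , 0.11709086]), 'ee_rot': array([-3.14144394e+00, -8.69943323e-04,  2.80556780e+00]), 'ft_force': array([-0.25749551, -1.03186539, -0.53450825]), 'moment': array([0.01701279, 0.00057431, 0.03108682]), 'grasp_force': 0.0, 'grip_width': 0.021427014678331493}
```

View pics/v5.png

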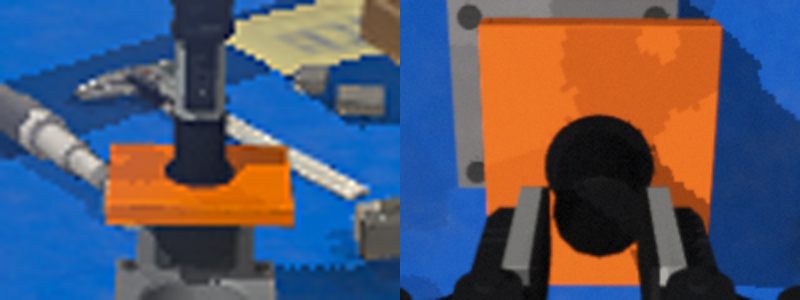

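Side view: near fingertip ends at crop row ~115 (about 25 mm above the reported TCP), level with the knob's top; so the fingers close just above the knob. I open a bit and lower carefully, watching the force.

move_arm([
  [0.1,0,0,0,0,0,0],
  [0.1,0,0,0,0,0,0],
  [0.1,0,0,0,0,0,0],
  [0.1,0,0,-0.003,0,0,0],
  [0.1,0,0,-0.005,0,0,0],
  [0.1,0,0,-0.005,0,0,0],
])

```text
clock: 8.32
ee_pos: [0.5983, 0.0407, 0.1113]
ee_rot: [-3.141, -0.002, 2.806]
ft_force: [-0.9, -0.6, -0.6]
grip_width: 0.0386
grasp_force: 0.0
```

move_arm([
  [0.1,0,0,-0.002,0,0,0],
  [0.1,0,0,-0.004,0,0,0],
  [0.1,0,0,-0.005,0,0,0],
  [0.1,0,0,-0.005,0,0,0],
])

```text
clock: 8.65
ee_pos: [0.5985, 0.0407, 0.1067]
ee_rot: [-3.141, -0.002, 2.806]
ft_force: [0.3, -0.1, 0.7]
grip_width: 0.0387
grasp_force: 0.0
```

move_arm([
  [0.1,0,0,-0.003,0,0,0],
  [0.1,0,0,-0.006,0,0,0],
  [0.1,0,0,-0.008,0,0,0],
  [0.1,0,0,-0.008,0,0,0],
])

```text
clock: 8.98
ee_pos: [0.5983, 0.0407, 0.0984]
ee_rot: [-3.141, -0.002, 2.806]
ft_force: [-0.6, 0.5, -1.0]
grip_width: 0.0388
grasp_force: 0.0
```

move_arm([
  [0.5,0,0,0,0,0,0],
  [0.9,0,0,0,0,0,0],
  [0.9,0,0,0,0,0,0],
  [0.9,0,0,0,0,0,0],
  [0.9,0,0,0,0,0,0],
])

```text
clock: 9.4
ee_pos: [0.5989, 0.0407, 0.0992]
ee_rot: [-3.141, -0.001, 2.806]
ft_force: [-0.3, -0.1, 0.5]
grip_width: 0.0222
grasp_force: 39.3
```

move_arm([
  [0.9,0,0,0.01,0,0,0],
  [0.9,0,0,0.025,0,0,0],
  [0.9,0,0,0.045,0,0,0],
  [0.9,-0.015,0.018,0.05,0,0,0],
  [0.9,-0.035,0.04,0.05,0,0,0],
  [0.9,-0.055,0.065,0.05,0,0,0],
  [0.9,-0.075,0.09,0.05,0,0,0],
  [0.9,-0.095,0.11,0.05,0,0,0],
])

```text
clock: 10.07
ee_pos: [0.503, 0.1521, 0.1499]
ee_rot: [3.141, -0.0, 2.806]
ft_force: [0.6, 0.4, -1.4]
grip_width: 0.0225
grasp_force: 39.3
```

move_arm([
  [0.9,0,0,-0.02,0,0,0],
  [0.9,0,0,-0.045,0,0,0],
  [0.9,0,0,-0.07,0,0,0],
  [0.9,0,0,-0.095,0,0,0],
  [0.9,0,0,-0.12,0,0,0],
  [0.9,0,0,-0.135,0,0,0],
  [0.9,0,0,-0.142,0,0,0],
  [0.9,0,0,-0.142,0,0,0],
])

```text
clock: 10.73
ee_pos: [0.5025, 0.1503, 0.0059]
ee_rot: [-3.139, -0.004, 2.805]
ft_force: [-0.4, 0.5, -1.1]
grip_width: 0.0224
grasp_force: 39.3
```

move_arm([
  [0.9,0,0,-0.003,0,0,0],
  [0.9,0,0,-0.006,0,0,0],
  [0.9,0,0,-0.008,0,0,0],
  [0.9,0,0,-0.008,0,0,0],
])

```text
clock: 11.07
ee_pos: [0.5043, 0.1508, -0.0004]
ee_rot: [3.141, 0.0, 2.805]
ft_force: [-0.1, 0.2, 0.1]
grip_width: 0.0222
grasp_force: 39.3
```

move_arm([
  [0.9,0,0,-0.001,0,0,0],
  [0.9,0,0,-0.002,0,0,0],
  [0.9,0,0,-0.003,0,0,0],
  [0.9,0,0,-0.003,0,0,0],
])

```text
clock: 11.4
ee_pos: [0.5042, 0.1508, -0.0029]
ee_rot: [3.141, 0.0, 2.805]
ft_force: [-0.6, 0.0, 5.5]
grip_width: 0.0223
grasp_force: 39.9
```

Contact with the bench. Release, rise and move back towards the stand for a look.

move_arm([
  [0.3,0,0,0,0,0,0],
  [-0.3,0,0,0,0,0,0],
  [-1,0,0,0,0,0,0],
  [-1,0,0,0,0,0,0],
  [-1,0,0,0.02,0,0,0],
  [-1,0,0,0.06,0,0,0],
  [-1,0,0,0.1,0,0,0],
  [-1,0,0,0.14,0,0,0],
])

```text
clock: 12.07
ee_pos: [0.503, 0.1505, 0.1371]
ee_rot: [-3.14, -0.002, 2.806]
ft_force: [0.6, 0.7, -0.1]
grip_width: 0.0857
grasp_force: 0.0
```

move_arm([
  [-1,-0.01,-0.03,0.04,0,0,0],
  [-1,-0.02,-0.06,0.08,0,0,0],
  [-1,-0.02,-0.1,0.11,0,0,0],
  [-1,-0.02,-0.14,0.11,0,0,0],
  [-1,-0.02,-0.18,0.11,0,0,0],
  [-1,-0.02,-0.2,0.11,0,0,0],
  [-1,-0.02,-0.2,0.11,0,0,0],
  [-1,-0.02,-0.2,0.11,0,0,0],
])

```text
clock: 12.73
ee_pos: [0.4836, -0.0512, 0.2462]
ee_rot: [3.141, -0.001, 2.801]
ft_force: [0.0, 0.5, 0.7]
grip_width: 0.0857
grasp_force: 0.0
```

```bash
python3 - <<'E'
from h import *
import pickle
o=env.get_obs();print(o['clock'],o['ee_pos'],np.degrees(o['ee_rot']),o['q'])
for n in('wrist','top','side'):
    c=cam(n);pickle.dump({k:np.asarray(v) for k,v in c.items()},open(n+'6.pkl','wb'))
    if n=='wrist': w=c['pixels']
    h=cv2.cvtColor(c['pixels'],cv2.COLOR_RGB2HSV);m=cv2.inRange(h,(3,150,60),(20,255,255))
    if n!='side':
        for cn in sorted(cv2.findContours(m,0,2)[0],key=cv2.contourArea)[-3:]:
            W=np.array([onz(c,*p[0],.011)[:2] for p in cn],np.float32); print(n,cv2.minAreaRect(W))
    if n=='top': t=c['pixels'][140:260,210:310]
    for x in([.5955,.0277,.11],[.462,-.246,.17]): print(n,proj(c,x))
A=w[:,:,::-1]; B=cv2.resize(t[:,:,::-1],(160,192),interpolation=2)
cv2.imwrite('pics/v6.png',np.hstack([A,np.vstack([B,np.zeros((208,160,3),np.uint8)])]))
E
```

```text
12.7333 [ 0.48364282 -0.05124965  0.24615477] [ 1.79992986e+02 -4.36969674e-02  1.60474658e+02] [-1.05775403e-01  1.99080818e-01  6.83207195e-02  1.44074942e+00
  2.96638609e-04  2.35006041e-01]
wrist ((0.3941766619682312, 0.18401619791984558), (0.0, 0.0), 0.0)
wrist ((0.4911007285118103, -0.36226871609687805), (0.037422508001327515, 0.08203461021184921), 9.51176929473877)
wrist ((0.5050050020217896, 0.1473418027162552), (0.07075704634189606, 0.08282331377267838), 70.45052337646484)
wrist [423.40191586 246.96820666]
wrist [ 96.40409626 241.67800722]
top ((1.0795633792877197, 0.03408489376306534), (0.024836810305714607, 0.05625163018703461), 0.9510145783424377)
top ((0.47205227613449097, -0.27903294563293457), (0.023721842095255852, 0.029609141871333122), 0.6161518096923828)
top ((0.5107495188713074, 0.17673946917057037), (0.0324571318924427, 0.08626881241798401), 88.25917053222656)
top [274.68453542 187.82073963]
top [408.30569113 249.574252  ]
side [324.40918174 187.89413657]
side [305.76944478 233.50155821]
```

View pics/v6.png

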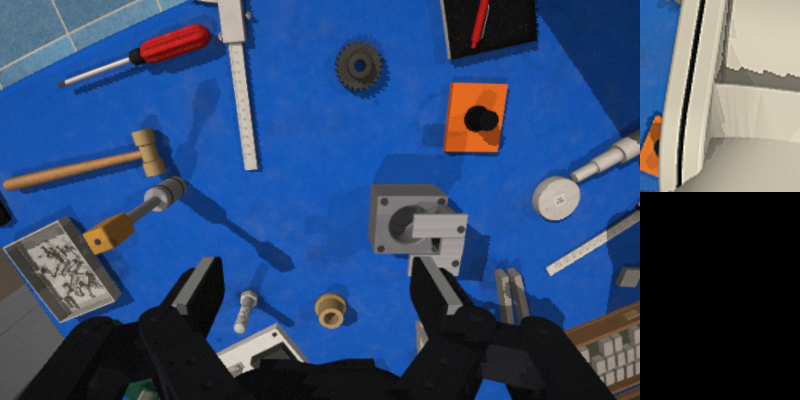

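Wrist view: cover flat at (475,118) → (0.505,0.148); stand block at (410,220) with fork slot at (438,240), partly behind a finger; mandrel head (105,237). I shift to get the stand clear of the finger and measure it by code.

move_arm([
  [-1,0.03,0.03,0,0,0,0],
  [-1,0.06,0.05,0,0,0,0],
  [-1,0.08,0.06,0.01,0,0,0],
  [-1,0.08,0.06,0.01,0,0,0],
  [-1,0.08,0.06,0.01,0,0,0],
])

```text
clock: 13.3
ee_pos: [0.5643, 0.0131, 0.2553]
ee_rot: [-3.141, -0.002, 2.81]
ft_force: [0.2, -0.2, -0.4]
grip_width: 0.0856
grasp_force: 0.0
```

```bash
python3 - <<'E'
from h import *
import pickle
o=env.get_obs();print(o['clock'],o['ee_pos'],np.degrees(o['ee_rot']))
c=cam('wrist');cv2.imwrite('pics/w7.png',c['pixels'][:,:,::-1]);pickle.dump({k:np.asarray(v) for k,v in c.items()},open('w7.pkl','wb'))
b=np.array([.5955,.0277]);a=np.radians(70.4);X=np.array([np.cos(a),np.sin(a)]);Y=np.array([-X[1],X[0]])
print(proj(c,[*b,.054]),proj(c,[*b,.11]))
h=cv2.cvtColor(c['pixels'],cv2.COLOR_RGB2HSV);g=h[:,:,2].astype(int);blue=(h[:,:,1]>120)
# dark small blobs on block
bh=cv2.morphologyEx(h[:,:,2],cv2.MORPH_BLACKHAT,np.ones((15,15)));m=((bh>35)&~blue).astype('uint8')
n,l,st,ce=cv2.connectedComponentsWithStats(m)
for i in range(1,n):
    if 15<st[i,4]<300:
        for z in(.054,.11):
            p=onz(c,*ce[i],z)[:2]-b; q=np.array([p@X,p@Y])*1000
            if np.abs(q).max()<60: print(st[i],ce[i].round(1),z,q.round(1))
E
```

```text
13.3 [0.56432135 0.01314218 0.25531564] [-1.79968758e+02 -1.06955729e-01  1.60990267e+02]
[337.54442893 180.63705809] [340.80384399 195.29619821]
[306 151   8   8  46] [309.7 154.1] 0.054 [-33.1  31.3]
[306 151   8   8  46] [309.7 154.1] 0.11 [-31.9  42.1]
[374 173   9   8  56] [378.1 176.5] 0.054 [47.8  5.7]
[374 173   9   8  56] [378.1 176.5] 0.11 [36.8 20.3]
[352 186   5   6  16] [353.9 188.2] 0.054 [19.8 -9.2]
[352 186   5   6  16] [353.9 188.2] 0.11 [13.   7.7]
[306 202   8   7  42] [309.3 205. ] 0.054 [-33.2 -30.9]
[306 202   8   7  42] [309.3 205. ] 0.11 [-32.  -10.8]
[372 210   8   8  53] [375.5 213.7] 0.054 [ 47.7 -41.3]
[372 210   8   8  53] [375.5 213.7] 0.11 [ 36.8 -19.7]
```

Stand refined: bore at (0.596,0.0285), yaw 70.4°. Now over to the mandrel.

move_arm([
  [-1,-0.014,-0.037,0,0,0,3],
  [-1,-0.028,-0.074,0,0,0,6],
  [-1,-0.042,-0.111,0,0,0,9],
  [-1,-0.056,-0.148,0,0,0,12],
  [-1,-0.07,-0.185,0,0,0,15],
  [-1,-0.085,-0.222,0,0,0,18],
  [-1,-0.102,-0.259,0,0,0,19.5],
  [-1,-0.102,-0.259,0,0,0,19.5],
])

```text
clock: 14.02
ee_pos: [0.4574, -0.2537, 0.2561]
ee_rot: [-3.139, -0.003, 3.138]
ft_force: [0.0, 0.4, 0.5]
grip_width: 0.0853
grasp_force: 0.0
```

move_arm([
  [-1,0,0,0,0,0,0],
  [-1,0,0,0,0,0,0],
])

```text
clock: 14.18
ee_pos: [0.461, -0.2478, 0.2561]
ee_rot: [3.141, -0.001, -3.138]
ft_force: [0.3, 0.5, 0.2]
grip_width: 0.0856
grasp_force: 0.0
```

```bash
python3 - <<'E'
from h import *
import pickle
o=env.get_obs();print(o['clock'],o['ee_pos'],np.degrees(o['ee_rot']),o['q'])
c=cam('wrist');cv2.imwrite('pics/w8.png',c['pixels'][:,:,::-1]);pickle.dump({k:np.asarray(v) for k,v in c.items()},open('w8.pkl','wb'))
p=proj(c,[.462,-.246,.17]);print(p)
h=cv2.cvtColor(c['pixels'],cv2.COLOR_RGB2HSV);m=cv2.inRange(h,(10,100,40),(30,255,255))
x,y=p.astype(int);k=np.zeros_like(m);k[max(0,y-60):y+60,x-60:x+60]=m[max(0,y-60):y+60,x-60:x+60]
v=h[:,:,2][k>0];print(len(v),np.histogram(v,bins=12))
th,_=cv2.threshold(v.reshape(-1,1),0,255,cv2.THRESH_OTSU);print(th)
for mm in(k,((k>0)&(h[:,:,2]>th)).astype('uint8'),((k>0)&(h[:,:,2]<=th)).astype('uint8')):
    cn=max(cv2.findContours(mm,0,2)[0],key=cv2.contourArea);W=np.array([onz(c,*q[0],.17)[:2] for q in cn],np.float32);print(cv2.boundingRect(cn),cv2.minAreaRect(W))
E
```

```text
14.1833 [ 0.46097506 -0.24783544  0.25614884] [ 1.79967725e+02 -5.90923596e-02 -1.79817324e+02] [-4.93301461e-01  2.73355646e-01  1.90204676e-01  1.48882051e+00
  4.01052826e-06 -4.96489465e-01]
[319.89829413 190.33500425]
924 (array([  5,   6,  11,  12,  27, 205,  26,  58,  63,  46, 182, 283]), array([ 78.  ,  88.25,  98.5 , 108.75, 119.  , 129.25, 139.5 , 149.75,
       160.  , 170.25, 180.5 , 190.75, 201.  ]))
162.0
(308, 167, 26, 35) ((0.45679840445518494, -0.245496928691864), (0.029016928747296333, 0.020808348432183266), 0.23275518417358398)
(308, 178, 25, 24) ((0.46127694845199585, -0.24581943452358246), (0.019866961985826492, 0.019585303962230682), 1.0541664361953735)
(308, 167, 26, 35) ((0.4568922519683838, -0.24547763168811798), (0.029118184000253677, 0.0203817430883646), 1.1075031757354736)
```

move_arm([
  [-1,0,0.002,-0.03,0,0,0.7],
  [-1,0,0.002,-0.06,0,0,0.7],
  [-1,0,0.002,-0.09,0,0,0.7],
  [-1,0,0.002,-0.12,0,0,0.7],
  [-1,0,0.002,-0.14,0,0,0.7],
  [-1,0,0.002,-0.149,0,0,0.7],
  [-1,0,0.002,-0.149,0,0,0.7],
  [-1,0,0.002,-0.149,0,0,0.7],
])

```text
clock: 14.9
ee_pos: [0.4625, -0.2454, 0.1076]
ee_rot: [-3.141, -0.001, -3.123]
ft_force: [0.2, 0.7, -0.8]
grip_width: 0.0852
grasp_force: 0.0
```

move_arm([
  [0,0,0,0,0,0,0],
  [0.3,0,0,0,0,0,0],
  [0.4,0,0,0,0,0,0],
  [0.6,0,0,0,0,0,0],
  [1,0,0,0,0,0,0],
  [1,0,0,0,0,0,0],
  [1,0,0,0,0,0,0],
  [1,0,0,0,0,0,0],
], newtons=90)

```text
clock: 15.57
ee_pos: [0.4624, -0.2464, 0.1079]
ee_rot: [-3.141, 0.001, -3.125]
ft_force: [0.3, 1.2, 5.4]
grip_width: 0.0205
grasp_force: 89.1
```

move_arm([
  [1,0,0,0.01,0,0,0],
  [1,0,0,0.03,0,0,0],
  [1,0,0,0.06,0,0,0],
  [1,0,0,0.09,0,0,0],
  [1,0,0,0.1,0,0,-3],
  [1,0.02,0.034,0.1,0,0,-8],
  [1,0.04,0.068,0.1,0,0,-13],
  [1,0.06,0.105,0.1,0,0,-18],
])

```text
clock: 16.23
ee_pos: [0.5214, -0.1417, 0.2071]
ee_rot: [-3.141, -0.002, 2.836]
ft_force: [0.4, -0.4, -3.1]
grip_width: 0.0205
grasp_force: 88.8
```

move_arm([
  [1,0.02,0.033,0,0,0,-2],
  [1,0.037,0.066,0,0,0,-2.5],
  [1,0.037,0.066,0,0,0,-2.5],
  [1,0.037,0.066,0,0,0,-2.5],
])

```text
clock: 16.57
ee_pos: [0.5585, -0.0738, 0.206]
ee_rot: [-3.14, -0.003, 2.805]
ft_force: [-0.8, -1.7, -2.6]
grip_width: 0.0207
grasp_force: 89.7
```

```bash
cat > plan.py <<'E'
import numpy as np
a=np.linspace(0,2*np.pi,36,endpoint=False)
def cyl(r,z0,z1,n,disc=False):
    P=[np.c_[r*np.cos(a),r*np.sin(a),np.full(36,z)] for z in np.linspace(z0,z1,n)]
    return np.vstack(P)
M=np.vstack([cyl(15,0,60,21),cyl(10,0,0,1),cyl(10,60,60,1),cyl(6,60,132,25)])
def clear(Bx,Bz,th):
    c,s=np.cos(th),np.sin(th)
    x=M[:,0]*c-M[:,2]*s+Bx; z=M[:,0]*s+M[:,2]*c+Bz; y=M[:,1]
    r=np.hypot(x,y); Rb=np.where(z>18,25,18)
    mx=lambda *v:np.max(np.broadcast_arrays(*v),axis=0)
    bore=np.where(z>=8,Rb-r,-99)
    # step floor at z=18 and floor z=8
    fl=np.where(r<18,z-8,z-18); bore=np.minimum(bore if False else np.where(r<25,np.maximum(fl,0)*1.0,25-r),25-r)
    bore=np.where((r<18)&(z<18),np.minimum(z-8,18-r),bore)
    d1=mx(z-54,abs(x)-42,abs(y)-38,bore)
    slot=np.where((abs(y)<10)&(x<18),np.minimum(10-abs(y),18-x),-99)
    d2=mx(z-110,104-z,-14-x,x-42,abs(y)-36,slot)
    d3=mx(30-x,x-42,abs(y)-36,54-z,z-104)
    return min(d1.min(),d2.min(),d3.min())
if __name__=='__main__':
    prev=None
    for d in (34,32,30,28,26,24,22,20,17,14,11,8,5,3,0):
        best=[]
        for bx in np.arange(-20,21,1.):
            for bz in np.arange(12,64,2.):
                best.append((clear(bx,bz,np.radians(d)),bx,bz))
        best.sort(reverse=True);print(d,[tuple(np.round(b,1).tolist()) for b in best[:3]])
E
python3 plan.py; python3 - <<'E'
from h import *
import pickle
o=env.get_obs();e=np.array(o['ee_pos']);print(o['clock'],e,np.degrees(o['ee_rot']),o['q'],o['ft_force'],o['grip_width'],o['grasp_force'])
for n in('side','top'):
    c=cam(n);pickle.dump({k:np.asarray(v) for k,v in c.items()},open(n+'9.pkl','wb'));cv2.imwrite(f'pics/{n}9.png',c['pixels'][:,:,::-1])
    for z in(-.108,-.048,.024,.062): print(n,proj(c,e+[0,0,z]).round(1))
E
```

```text
34 [(4.5, 8.0, 42.0), (4.5, 7.0, 42.0), (3.9, -7.0, 62.0)]
32 [(4.3, 8.0, 40.0), (4.2, 8.0, 42.0), (4.2, 7.0, 42.0)]
30 [(4.5, 7.0, 40.0), (4.5, 6.0, 40.0), (4.0, 8.0, 40.0)]
28 [(4.9, 6.0, 40.0), (4.8, 7.0, 40.0), (4.7, 7.0, 38.0)]
26 [(4.5, 7.0, 38.0), (4.5, 7.0, 36.0), (4.4, 6.0, 38.0)]
24 [(5.1, 5.0, 38.0), (5.1, 6.0, 36.0), (4.8, 6.0, 38.0)]
22 [(4.9, 5.0, 34.0), (4.8, 6.0, 34.0), (4.8, 5.0, 36.0)]
20 [(4.7, 3.0, 36.0), (4.6, 5.0, 30.0), (4.6, 6.0, 28.0)]
17 [(4.1, 6.0, 22.0), (4.1, 6.0, 20.0), (4.1, 5.0, 24.0)]
14 [(4.0, 6.0, 38.0), (4.0, 6.0, 36.0), (4.0, 6.0, 34.0)]
11 [(4.0, 6.0, 38.0), (4.0, 6.0, 36.0), (4.0, 6.0, 34.0)]
8 [(4.0, 6.0, 38.0), (4.0, 6.0, 36.0), (4.0, 6.0, 34.0)]
5 [(4.0, 6.0, 38.0), (4.0, 6.0, 36.0), (4.0, 6.0, 34.0)]
3 [(4.0, 6.0, 38.0), (4.0, 6.0, 36.0), (4.0, 6.0, 34.0)]
0 [(4.0, 6.0, 40.0), (4.0, 6.0, 38.0), (4.0, 6.0, 36.0)]
16.5667 [ 0.55853195 -0.07376128  0.20603165] [-179.91638943   -0.19191254  160.68672074] [-1.30863287e-01  3.69246840e-01  1.95657143e-01  1.40078397e+00
 -7.42522956e-04  2.06215910e-01] [-0.76391522 -1.74582808 -2.62009363] 0.02070999940413639 89.6550965309143
side [324.6 215. ]
side [325.2 188.4]
side [325.9 154.2]
side [326.3 135.1]
top [321.1 206.4]
top [321.8 201.3]
top [322.8 194.1]
top [323.4 189.7]
```

```bash
python3 - <<'E'
from h import *
import pickle
from plan import clear
e=np.array([.5585,-.0738,.206])
for n in('side','top'):
    A=pickle.load(open(n+'0.pkl','rb'));B=pickle.load(open(n+'9.pkl','rb'))
    # grey/low saturation & brass
    h=cv2.cvtColor(B['pixels'],cv2.COLOR_RGB2HSV)
    m=((h[:,:,1]<90)&(np.abs(A['pixels'].astype(int)-B['pixels']).sum(2)>60)).astype('uint8')
    if n=='side':
        for r in range(182,222,3):
            x=np.flatnonzero(m[r,300:350])+300
            if len(x): print(r,x.min(),x.max(),len(x),(x.min()+x.max())/2, proj(B,e+[0,0,-.048])[0].round(1))
W=[(34,-60,143),(34,-25.5,91.7),(34,-6,62.7),(34,8,42),(30,7,40),(26,6.5,38),(22,5,35),(18,4.5,32),(14,4,32),(9,3,32),(4,1,32),(0,0,32),(0,0,20)]
for i in range(len(W)-1):
    c=[clear(*(np.array(W[i][1:])*(1-t)+np.array(W[i+1][1:])*t),np.radians(W[i][0]*(1-t)+W[i+1][0]*t)) for t in np.linspace(0,1,6)]
    print(W[i],np.round(c,1))
b=np.array([.596,.0285]);a=np.radians(70.4);X=np.array([np.cos(a),np.sin(a)])
for th,bx,bz in W+[(0,0,8)]:
    t=np.radians(th);x=bx-108*np.sin(t);z=bz+108*np.cos(t);p=b+X*x/1000;print(th,bx,bz,'TCP',p.round(4),round(z/1000,4))
E
```

```text
182 300 348 44 324.0 325.2
185 302 349 41 325.5 325.2
188 306 339 34 322.5 325.2
191 306 339 34 322.5 325.2
194 308 335 28 321.5 325.2
197 316 334 12 325.0 325.2
200 318 334 16 326.0 325.2
203 318 339 18 328.5 325.2
206 318 339 19 328.5 325.2
209 318 339 16 328.5 325.2
212 317 339 19 328.0 325.2
215 320 340 8 330.0 325.2
221 340 340 1 340.0 325.2
(34, -60, 143) [38.3 29.6 20.5 12.9  6.7  2.5]
(34, -25.5, 91.7) [2.5 3.4 3.  2.5 3.4 3. ]
(34, -6, 62.7) [3.  3.4 2.5 3.  3.3 4.5]
(34, 8, 42) [4.5 4.5 4.5 4.5 4.5 4.5]
(30, 7, 40) [4.5 4.5 4.5 4.5 4.7 4.9]
(26, 6.5, 38) [4.9 4.9 4.8 4.8 4.8 4.8]
(22, 5, 35) [4.8 4.5 4.4 4.4 4.1 4. ]
(18, 4.5, 32) [4. 4. 4. 4. 4. 4.]
(14, 4, 32) [4. 4. 4. 4. 4. 4.]
(9, 3, 32) [4. 4. 4. 4. 4. 4.]
(4, 1, 32) [4. 4. 4. 4. 4. 4.]
(0, 0, 32) [4. 4. 4. 4. 4. 4.]
34 -60 143 TCP [ 0.5556 -0.0849] 0.2325
34 -25.5 91.7 TCP [ 0.5672 -0.0524] 0.1812
34 -6 62.7 TCP [ 0.5737 -0.034 ] 0.1522
34 8 42 TCP [ 0.5784 -0.0209] 0.1315
30 7 40 TCP [ 0.5802 -0.0158] 0.1335
26 6.5 38 TCP [ 0.5823 -0.01  ] 0.1351
22 5 35 TCP [ 0.5841 -0.0049] 0.1351
18 4.5 32 TCP [0.5863 0.0013] 0.1347
14 4 32 TCP [0.5886 0.0077] 0.1368
9 3 32 TCP [0.5913 0.0154] 0.1387
4 1 32 TCP [0.5938 0.0223] 0.1397
0 0 32 TCP [0.596  0.0285] 0.14
0 0 20 TCP [0.596  0.0285] 0.128
0 0 8 TCP [0.596  0.0285] 0.116
```

move_arm([
  [1,0,-0.003,0.015,0,0,0],
  [1,-0.001,-0.006,0.026,4.7,-1.7,0],
  [1,-0.002,-0.009,0.026,9.4,-3.4,0],
  [1,-0.003,-0.011,0.026,15.1,-5.4,0],
  [1,-0.003,-0.011,0.026,20.7,-7.4,0],
  [1,-0.003,-0.011,0.026,26.4,-9.4,0],
  [1,-0.003,-0.011,0.026,32,-11.4,0],
  [1,-0.003,-0.011,0.026,32,-11.4,0],
])

```text
clock: 17.33
ee_pos: [0.5525, -0.0917, 0.2298]
ee_rot: [2.549, -0.007, 2.792]
ft_force: [-1.2, 0.4, -4.6]
grip_width: 0.0204
grasp_force: 90.2
```

move_arm([
  [1,0,0,0,0,0,0],
  [1,0,0,0,0,0,0],
  [1,0,0,0,0,0,0],
])

```text
clock: 17.58
ee_pos: [0.5559, -0.0866, 0.234]
ee_rot: [2.55, 0.002, 2.801]
ft_force: [-0.1, -0.2, -2.7]
grip_width: 0.021
grasp_force: 90.2
```

```bash
cat > st.py <<'E'
from h import *
b=np.array([.596,.0285]);a=np.radians(70.4);X=np.array([np.cos(a),np.sin(a)]);Y=np.array([-X[1],X[0]])
def state():
    o=env.get_obs();e=np.array(o['ee_pos']);Rm=R.from_euler('xyz',o['ee_rot']).as_matrix()
    z=Rm[:,2];B=e+.108*z;u=-z
    p=B[:2]-b;print(o['clock'],'TCP',e.round(4),'B mm',(p@X*1e3).round(1),(p@Y*1e3).round(1),(B[2]*1e3).round(1),'tilt to front',np.degrees(np.arctan2(-u[:2]@X,u[2])).round(2),'side',np.degrees(np.arcsin(u[:2]@Y)).round(2),'toolx.Y',(Rm[:2,0]@Y).round(4),'F',o['ft_force'].round(1),o['grip_width'],o['q'].round(2))
    return o,B,u
E
python3 - <<'E'
from st import *
import pickle
o,B,u=state()
for n in('side','top'):
    c=cam(n);pickle.dump({k:np.asarray(v) for k,v in c.items()},open(n+'10.pkl','wb'))
    if n=='side': s=c
    print(n,'base',proj(c,B).round(1),'shoulder',proj(c,B+.06*u).round(1),'stemtop',proj(c,B+.132*u).round(1))
p=s['pixels'][130:250,265:425,::-1];cv2.imwrite('pics/s10.png',cv2.resize(p,(800,600),interpolation=2))
E
```

```text
17.5833 TCP [ 0.5559 -0.0866  0.234 ] B mm -61.7 -0.9 144.3 tilt to front 33.87 side 0.02 toolx.Y 1.0 F [-0.1 -0.2 -2.7] 0.020963163835157908 [-0.49  0.39  0.15  1.43  0.58 -0.18]
side base [325.6 185.1] shoulder [326.3 169. ] stemtop [327.4 146.9]
top base [300.6 193.8] shoulder [316.  194.5] stemtop [337.3 195.5]
```

View pics/s10.png

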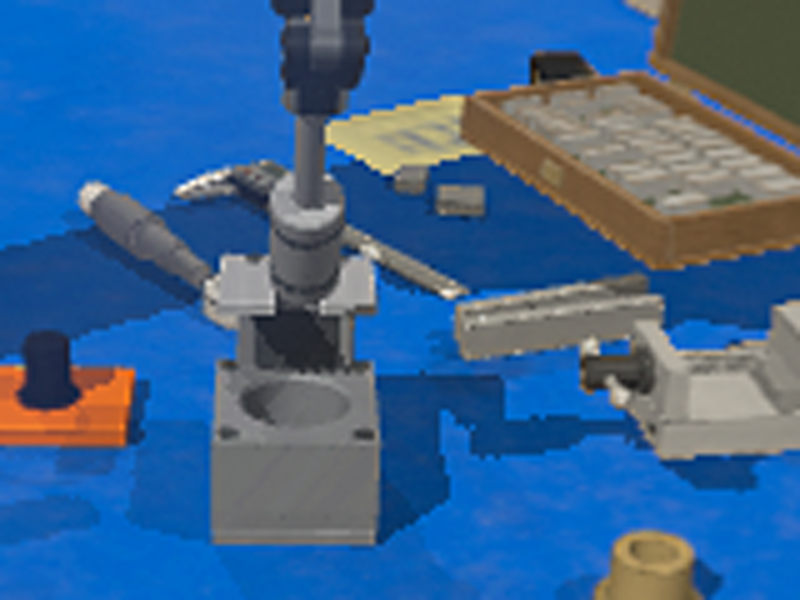

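Side crop: foot spans columns 270–345 with shoulder at (310,190), bore mouth ellipse centred near (295,402), fork tines at (248,283) and (345,283). I compare with the projected stand.

```bash
python3 - <<'E'
from st import *
import pickle
s=pickle.load(open('side10.pkl','rb'))
f=lambda x,y,z:((proj(s,[*(b+X*x/1e3+Y*y/1e3),z/1e3])-[265,130])*5).round(0)
print('mouth',f(0,0,54),'edges',f(0,25,54),f(0,-25,54),'fork front corners',f(-14,36,110),f(-14,-36,110),'slot',f(-14,10,110),f(-14,-10,110),'block front',f(-42,38,54),f(-42,-38,54),f(-42,38,0),f(-42,-38,0))
print('holes',f(-34,30,54),f(-34,-30,54))
E
```

```text
mouth [295. 398.] edges [242. 397.] [349. 398.] fork front corners [218. 301.] [378. 302.] slot [276. 301.] [320. 302.] block front [212. 440.] [381. 442.] [212. 543.] [377. 544.]
holes [230. 432.] [362. 433.]
```

move_arm([
  [1,0.002,0.008,-0.012,0,0,0],
  [1,0.005,0.017,-0.026,0,0,0],
  [1,0.008,0.026,-0.04,0,0,0],
  [1,0.0105,0.0345,-0.0525,0,0,0],
  [1,0.0105,0.0345,-0.0525,0,0,0],
  [1,0.0105,0.0345,-0.0525,0,0,0],
])

```text
clock: 18.18
ee_pos: [0.5658, -0.0508, 0.1807]
ee_rot: [2.549, -0.001, 2.803]
ft_force: [0.1, 0.0, -2.3]
grip_width: 0.0207
grasp_force: 90.2
```

```bash
python3 - <<'E'
from st import *
state()
E
```

```text
18.1833 TCP [ 0.5658 -0.0508  0.1807] B mm -24.5 2.2 91.0 tilt to front 33.94 side -0.17 toolx.Y 1.0 F [ 0.1  0.  -2.3] 0.020662396740805156 [-0.42  0.4   0.02  1.25  0.59 -0.1 ]
```

move_arm([
  [1,0.002,0.004,-0.007,0,0,0],
  [1,0.004,0.008,-0.014,0,0,0],
  [1,0.006,0.012,-0.021,0,0,0],
  [1,0.007,0.017,-0.028,0,0,0],
  [1,0.007,0.017,-0.028,0,0,0],
  [1,0.007,0.017,-0.028,0,0,0],
])

```text
clock: 18.68
ee_pos: [0.5725, -0.0346, 0.1519]
ee_rot: [2.549, -0.002, 2.801]
ft_force: [-0.4, -1.2, -3.0]
grip_width: 0.0209
grasp_force: 90.1
```

move_arm([
  [1,0.0012,0.0035,-0.005,0,0,0],
  [1,0.0025,0.007,-0.01,0,0,0],
  [1,0.0035,0.01,-0.0155,0,0,0],
  [1,0.0045,0.013,-0.0205,0,0,0],
  [1,0.0045,0.013,-0.0205,0,0,0],
  [1,0.0045,0.013,-0.0205,0,0,0],
])

```text
clock: 19.18
ee_pos: [0.5772, -0.0217, 0.1315]
ee_rot: [2.549, -0.001, 2.801]
ft_force: [0.1, -0.4, -2.6]
grip_width: 0.0208
grasp_force: 90.2
```

```bash
python3 - <<'E'
from st import *
state()
c=cam('side');cv2.imwrite('pics/s11.png',cv2.resize(c['pixels'][130:250,265:425,::-1],(800,600),interpolation=2))
E
```

```text
19.1833 TCP [ 0.5772 -0.0217  0.1315] B mm 6.7 1.1 42.0 tilt to front 33.96 side -0.12 toolx.Y 1.0 F [ 0.1 -0.4 -2.6] 0.020753086539808712 [-0.37  0.43 -0.07  1.09  0.59 -0.03]
```

move_arm([
  [1,0.0012,0.0035,0.001,-1.9,0.7,0],
  [1,0.0022,0.0061,0.002,-3.8,1.3,0],
  [1,0.0033,0.009,0.0028,-5.7,2,0],
  [1,0.0043,0.0119,0.0036,-7.5,2.7,0],
  [1,0.0052,0.0145,0.0036,-9.4,3.3,0],
  [1,0.0061,0.017,0.0036,-11.3,4,0],
  [1,0.0061,0.017,0.0036,-11.3,4,0],
  [1,0.0061,0.017,0.0036,-11.3,4,0],
])

```text
clock: 19.9
ee_pos: [0.584, -0.0046, 0.1363]
ee_rot: [2.757, 0.001, 2.802]
ft_force: [-0.9, -1.0, -2.3]
grip_width: 0.0206
grasp_force: 90.1
```

```bash
python3 - <<'E'
from st import *
state()
E
```

```text
19.9 TCP [ 0.584  -0.0046  0.1363] B mm 5.3 0.2 36.1 tilt to front 22.04 side -0.0 toolx.Y 1.0 F [-0.9 -1.  -2.3] 0.020604342644541383 [-0.22  0.39 -0.02  1.11  0.38  0.13]
```

move_arm([
  [1,0.0011,0.003,-0.0008,-1.9,0.7,0],
  [1,0.0022,0.006,-0.0015,-3.8,1.3,0],
  [1,0.0034,0.0093,-0.0005,-5.7,2,0],
  [1,0.0045,0.0124,0.0005,-7.5,2.7,0],
  [1,0.0072,0.02,0.0025,-12.2,4.4,0],
  [1,0.0097,0.027,0.0035,-17,6,0],
  [1,0.0119,0.033,0.0038,-20.7,7.4,0],
  [1,0.0119,0.033,0.0038,-20.7,7.4,0],
])

```text
clock: 20.57
ee_pos: [0.5968, 0.0315, 0.1394]
ee_rot: [3.14, -0.002, 2.805]
ft_force: [0.0, 0.4, -3.3]
grip_width: 0.0207
grasp_force: 90.2
```

move_arm([
  [1,0,0,0,0,0,0],
  [1,0,0,0,0,0,0],
])

```text
clock: 20.73
ee_pos: [0.5951, 0.0274, 0.1388]
ee_rot: [3.141, -0.003, 2.8]
ft_force: [0.5, -1.3, -4.0]
grip_width: 0.0207
grasp_force: 90.2
```

```bash
python3 - <<'E'
from st import *
import pickle
o,B,u=state()
c=cam('side');A=pickle.load(open('side10.pkl','rb'));pickle.dump({k:np.asarray(v) for k,v in c.items()},open('side12.pkl','wb'))
# stem columns just above fork: print grey values along rows
for z in (115,125,135):
    p=proj(c,[*b,z/1e3]);r=int(round(p[1]));x0=int(p[0])-9
    print(z,p.round(1),[int(v) for v in c['pixels'][r,x0:x0+20].astype(int).sum(1)//3],x0,[int(v) for v in (c['pixels'][r,x0:x0+20,2].astype(int)-c['pixels'][r,x0:x0+20,0])])
E
```

```text
20.7333 TCP [0.5951 0.0274 0.1388] B mm -1.3 0.7 30.8 tilt to front 0.03 side -0.14 toolx.Y 1.0 F [ 0.5 -1.3 -4. ] 0.020662729625788582 [0.05 0.46 0.16 1.27 0.   0.39]
115 [324.5 185.7] [135, 134, 135, 137, 153, 68, 130, 137, 138, 134, 125, 93, 123, 108, 106, 102, 100, 167, 168, 163] 315 [4, 5, 4, 4, 1, 11, 1, 2, 2, 1, 3, 6, 2, 1, 2, 3, 1, -2, -1, -1]
125 [324.6 181.7] [110, 105, 164, 162, 174, 125, 160, 131, 137, 136, 124, 96, 142, 163, 162, 165, 140, 76, 73, 89] 315 [6, 8, -1, 0, -2, 3, 2, 2, 3, 2, 2, 4, -1, -2, -4, -4, -1, 3, 4, -1]
135 [324.7 177.6] [107, 107, 109, 108, 110, 107, 106, 124, 138, 136, 126, 102, 95, 107, 107, 98, 82, 59, 129, 159] 315 [168, 166, 168, 170, 167, 173, 185, 39, -2, 2, 1, -2, 84, 182, 178, 163, 139, 103, 2, -20]
```

move_arm([
  [1,0.0005,0.001,-0.003,0,0,0],
  [1,0.0005,0.001,-0.006,0,0,0],
  [1,0.0005,0.001,-0.009,0,0,0],
  [1,0.0005,0.001,-0.012,0,0,0],
  [1,0.0005,0.001,-0.012,0,0,0],
])

```text
clock: 21.2
ee_pos: [0.5954, 0.0284, 0.1264]
ee_rot: [-3.141, -0.003, 2.8]
ft_force: [-1.0, 0.5, -2.8]
grip_width: 0.0207
grasp_force: 90.3
```

move_arm([
  [1,0,0,-0.002,0,0,0],
  [1,0,0,-0.004,0,0,0],
  [1,0,0,-0.006,0,0,0],
  [1,0,0,-0.006,0,0,0],
])

```text
clock: 21.53
ee_pos: [0.5958, 0.0289, 0.121]
ee_rot: [-3.141, -0.002, 2.801]
ft_force: [-0.2, 0.2, -2.6]
grip_width: 0.0207
grasp_force: 90.3
```

```bash
python3 - <<'E'
from st import *
state()
E
```

```text
21.5333 TCP [0.5958 0.0289 0.121 ] B mm 0.3 0.5 13.0 tilt to front -0.02 side -0.09 toolx.Y 1.0 F [-0.2  0.2 -2.6] 0.020705238623178183 [0.05 0.48 0.13 1.23 0.   0.39]
```

Inside the seat already, no contact. Final 5 mm gently.

move_arm([
  [1,0,0,-0.001,0,0,0],
  [1,0,0,-0.002,0,0,0],
  [1,0,0,-0.003,0,0,0],
  [1,0,0,-0.004,0,0,0],
  [1,0,0,-0.004,0,0,0],
])

```text
clock: 21.95
ee_pos: [0.596, 0.0289, 0.1172]
ee_rot: [-3.141, -0.001, 2.8]
ft_force: [-0.2, 0.8, -3.6]
grip_width: 0.0209
grasp_force: 90.3
```

move_arm([
  [1,0,0,-0.0005,0,0,0],
  [1,0,0,-0.001,0,0,0],
  [1,0,0,-0.001,0,0,0],
])

```text
clock: 22.2
ee_pos: [0.5961, 0.0288, 0.1164]
ee_rot: [-3.141, -0.001, 2.8]
ft_force: [0.3, 1.3, -2.9]
grip_width: 0.0207
grasp_force: 90.3
```

move_arm([
  [1,0,0,-0.0007,0,0,0],
  [1,0,0,-0.0013,0,0,0],
  [1,0,0,-0.0013,0,0,0],
])

```text
clock: 22.45
ee_pos: [0.5964, 0.0289, 0.116]
ee_rot: [3.141, 0.0, 2.8]
ft_force: [0.5, -0.3, 1.0]
grip_width: 0.021
grasp_force: 90.9
```

Seated (load transferred). Release and rise.

move_arm([
  [0.4,0,0,0,0,0,0],
  [0.2,0,0,0,0,0,0],
  [-0.2,0,0,0,0,0,0],
  [-1,0,0,0,0,0,0],
  [-1,0,0,0,0,0,0],
  [-1,0,0,0,0,0,0],
  [-1,0,0,0.01,0,0,0],
  [-1,0,0,0.03,0,0,0],
], newtons=20)

```text
clock: 23.12
ee_pos: [0.594, 0.0287, 0.1432]
ee_rot: [-3.139, -0.006, 2.8]
ft_force: [-0.6, -1.0, -0.4]
grip_width: 0.0856
grasp_force: 0.0
```

move_arm([
  [-1,0,0,0.03,0,0,0],
  [-1,0,0,0.06,0,0,0],
  [-1,0,0,0.1,0,0,0],
  [-1,-0.03,-0.03,0.12,0,0,0],
  [-1,-0.06,-0.06,0.12,0,0,0],
  [-1,-0.09,-0.09,0.12,0,0,0],
  [-1,-0.12,-0.12,0.12,0,0,0],
  [-1,-0.12,-0.12,0.12,0,0,0],
])

```text
clock: 23.78
ee_pos: [0.472, -0.0943, 0.2669]
ee_rot: [-3.139, -0.001, 2.796]
ft_force: [-0.1, 0.3, 0.5]
grip_width: 0.0855
grasp_force: 0.0
```

```bash
python3 - <<'E'
from st import *
o=env.get_obs();print(o['clock'],o['ee_pos'],o['grip_width'])
cs={n:cam(n) for n in('side','top')}
P={}
for n,c in cs.items():
    h=cv2.cvtColor(c['pixels'],cv2.COLOR_RGB2HSV);m=cv2.inRange(h,(10,100,40),(30,255,255))
    p=proj(c,[*b,.159]);x,y=p.astype(int);k=np.zeros_like(m);k[y-18:y+18,x-12:x+12]=m[y-18:y+18,x-12:x+12]
    q,l,st,ce=cv2.connectedComponentsWithStats(k);i=1+np.argmax(st[1:,4]);P[n]=ce[i];print(n,p.round(1),st[i],ce[i].round(1))
X3,er=tri(cs['top'],P['top'],cs['side'],P['side']);print('head',X3,er,'expected',b,.159)
h=cv2.cvtColor(cs['top']['pixels'],cv2.COLOR_RGB2HSV);m=cv2.inRange(h,(3,150,60),(20,255,255))[150:260,180:300]
cn=max(cv2.findContours(m,0,2)[0],key=cv2.contourArea);print(cv2.minAreaRect(np.array([onz(cs['top'],q[0][0]+180,q[0][1]+150,.011)[:2] for q in cn],np.float32)))
E
```

```text
23.7833 [ 0.47198906 -0.09430206  0.26687128] 0.0854988010765641
side [324.9 167.7] [320 159  10  20 175] [324.8 168.5]
top [272.2 182.4] [265 174  14  17 160] [271.5 181.9]
head [0.59699595 0.03032095 0.15649055] 0.0010608202289729442 expected [0.596  0.0285] 0.159
((0.505828857421875, 0.14935940504074097), (0.06878069043159485, 0.08274728059768677), 70.58047485351562)
```

Head at the expected place and height, cover flat at (0.506,0.149), gripper open and clear.

```bash
python3 -c "
from bench import env
print(env.sign_off())"
```

```text
the job is handed in; nothing more can be done
None
```

The mandrel stands upright in the stand's seat and the cover lies flat on the bench about 150 mm from the bore axis; I handed the job in at 23.8 s, and the hand-in call returned no verdict.

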